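# Sort sealed vial boxes by weight and shut the drawer

## Robot

A 6-joint arm with a two-finger parallel gripper is mounted at the origin on the work surface. World frame = base frame: x ahead of the robot, y to its left, z up, the work surface at z = 0. Lengths are in m, angles in rad, forces in N, time in s.
With the tool pointing down it reaches from about 0.325 to 0.75 m from the base axis. Payload 7.6 kg.
Tool frame: the origin (TCP) lies on the centre line of the jaws, within the pads' length; the fingertips stand 25 mm ahead of it and the grasp point (between the pads) lies 6 mm ahead of it; z points along the fingers, y is the line along which they close (so a half turn about z gives the same grasp; the last joint's range is limited). The gripper opens to 85 mm and grips with 20 to 120 N. Pads are 22 mm wide; open, the fingers measure 114 mm over their backs; the gripper's body (76 mm by 85 mm) begins 54 mm behind the grasp point. The pads swing forward as they close: fully open they stand 13 mm farther back than shut.
Start: joints at [-1.352, 0.052, 1.401, -0, 1.689, -0.07], TCP at [0.15, -0.503, 0.223] pointing down, gripper open.
Joint ranges: [-2.9, 2.9], [-0.91, 2.17], [0.12, 2.37], [-1.06, 4.2], [0.26, 2.73], [-2.93, 2.93]. Speed limits (rad/s): [2.57, 2.57, 3.01, 3.14, 3.14, 3.14].

## Interface

Orientations are given as a rotation vector (axis times angle).
In Python, from station import get_state, camera, get_calibration, close_job gives the robot as it stands.
- The arm moves only by the tool step_arm, never from a script. Its argument "moves" is a list that holds one entry, the list of rows, each a list of 7 numbers: the shift along the tool's x, y, z as a fraction of full scale, then the turn, a rotation vector about the tool's x, y, z as a fraction of full scale, then the gripper's target within -1 to 1 (shut at 1, half-way at 0, fully open at -1). A call has 1 to 12 rows; each row shifts and turns the commanded pose from where the row before left it, along the tool's axes as they then stand; what a row does not reach is not made up. Full scale, the value 1, is 0.025 m for a shift and 8 degrees for a turn. A row lasts 1/8 s, in which the tool goes at most 62.5 mm and 10.7 degrees, less where a joint would pass 70% of its speed; a pose out of reach is approached as far as the arm can. A call with a number of a shift or a turn outside -1 to 1 is refused whole. A call with a gripper value outside its range is refused whole. The fingers move at their own pace and stop on an object; the grip force is fixed at half the most. Time passes only in rows, so rows that do not move let the fingers close. It gives the time, the measured TCP pose, the force, the opening and the grip force at its end, in the units of the state.
- get_state(): the state, without advancing time (a new reading comes with each control period).
- camera(name): name is "scene" or "top"; returns (picture, depth): 400x640x3 uint8, red, green, blue; 400x640 float32, m along the optical axis (not along the pixel's ray), 0 where there is no reading.
- get_calibration(name): a dict with "vfov" (degrees; the focal length in pixels is half the picture's height over the tangent of half this angle, whatever the lens; pixels are square), "cx", "cy" (the principal point, pixels), "k1" (the pictures are not rectified: a ray, as slopes to the right and down, at radius r is drawn at 1 + k1 r^2 times it, then the intrinsics apply), "R" (3x3) and "t" (3): a world point X has camera coordinates R X + t. Camera axes: x right, y down, z forward; pixel columns grow to the right and rows downward; lengths in m; the calibration is good to about 2 mm. A picture is of the moment at which its call begins. get_calibration takes no time and is no camera call.
- close_job(): hands the job in; it is judged then, once.
The state is a dict: "time_s": time; "joint_positions": joint angles; "qvel": joint speeds; "joint_efforts": joint torques, N m; "tcp_pos": TCP position; "tool_rot": TCP orientation; "ft_force": force on the tool from outside, world axes, zero at the start; "torque": the same for the moment, N m; "width": finger opening in m; "gripper_force": force on a finger pad.
Only numpy, scipy, OpenCV 4.12 (cv2) and the standard library are available. Lean on these libraries where they do the work, as an engineer would, in place of code of your own. Each camera call takes 0.05 s, during which the arm holds its last target. There are 200 camera calls.

## Task

Three identical sealed vial boxes stand on the desk and only their weight tells which hold vials. Lift each to feel it: set the full ones in the open upper drawer of the steel cabinet and the empty ones in the shallow return tray, upright and put down gently, not dropped, and have the drawer eased fully shut at the end. Leave the amber jar, the tube rack, the pen cup, the label roll and the timer where they stand.

Things in the scene. Friction and masses are not known exactly. Their poses are not given: they have to be found in the camera images.
- vial_box_1_mid (a point): centre of a sealed opaque vial box, half-way up: grey plastic, paler cap-over lid, paper seal tape; 70 mm along its x, 54 mm along its y, 56 mm tall, upright on the desk (z up). All three look the same. Packed with vials it weighs 200 to 270 g, empty about 60 g; the insert inside can shift by up to 5 mm. One or two of the three are full; which ones varies.
- vial_box_2_mid (a point): centre of a sealed opaque vial box, half-way up: grey plastic, paler cap-over lid, paper seal tape; 70 mm along its x, 54 mm along its y, 56 mm tall, upright on the desk (z up). All three look the same. Packed with vials it weighs 200 to 270 g, empty about 60 g; the insert inside can shift by up to 5 mm. One or two of the three are full; which ones varies.
- vial_box_3_mid (a point): centre of a sealed opaque vial box, half-way up: grey plastic, paler cap-over lid, paper seal tape; 70 mm along its x, 54 mm along its y, 56 mm tall, upright on the desk (z up). All three look the same. Packed with vials it weighs 200 to 270 g, empty about 60 g; the insert inside can shift by up to 5 mm. One or two of the three are full; which ones varies.
- drawer_floor (a point): on the upper drawer's inner floor, mid-width, right at the inner face of its front, 95 mm above the desk; moves with the drawer. x points to the cabinet's back, z up. Inside: x from 0 to 304 mm, y from -120 to +120; side walls 40 mm high, front 71 mm. Only the pulled-out part is open from above; a box clears the cabinet's top plate (from 75 to 81 mm above this floor) by 19 mm as the drawer shuts.
- drawer_front (a point): on the outer face of the upper drawer's front, mid-width, 149 mm above the desk; moves with the drawer. x points into the cabinet: push along it. The front is 266 mm wide, 12 mm thick, from 90 to 166 mm above the desk. Below this point, 107 to 129 mm above the desk, a steel cup pull 90 mm wide stands 20 mm out.
- upper_drawer (a joint): how far the upper drawer is pulled out of the cabinet, m; 0 is fully shut, limit 0.22. It slides stiffly (about 1.5 N) and stays where it is left. Cream steel cabinet 330 mm deep, 270 mm wide, 176 mm tall, with a closed lower drawer below.
- return_tray_in (a point): centre of the inner floor of the shallow stainless return tray, 4 mm above the desk; the tray is 200 mm along its x, 150 mm along its y, 22 mm tall, with 4 mm walls, and is fixed to the desk.
- amber_bottle: amber glass jar with a black cap, 48 mm across, 85 mm tall, standing among the boxes; bystander. Origin: centre of its underside
- tube_rack: black rack of capped sample tubes, 75 x 150 mm, 78 mm tall; bystander. Origin: centre of its underside
- pen_cup: clear cup of pens and scissors, 76 mm across, up to about 170 mm tall; bystander. Origin: centre of its underside
- label_roll: roll of paper labels, 60 mm across, 30 mm tall; bystander. Origin: centre of its underside
- bench_timer: flat white countdown timer, 52 x 64 mm, 14 mm tall; bystander. Origin: centre of its underside
Things that resemble listed ones, but are neither listed nor needed, are in the scene too. Leave any red or yellow look-alike of the part that bears vial_box_3_mid alone.

How it is judged:
At the end, for the whole second after the job is handed in: The upper drawer is shut to within 6 mm; every box that holds vials stands upright and at rest flat on the floor of the upper drawer, every empty one upright and at rest flat on the floor of the return tray (judged by its weight on that floor: more than 1.3 N is full, less is empty), all released (value of joint upper_drawer below 0.006 m and ((x of vial_box_1_mid in the frame of drawer_floor between 0.02 and 0.285 m and y of vial_box_1_mid in the frame of drawer_floor between -0.1 and 0.1 m and z of vial_box_1_mid in the frame of drawer_floor between 0.022 and 0.034 m and contact force between vial_box_1 and upper_drawer above 1.3 N) or (x of vial_box_1_mid in the frame of return_tray_in between -0.075 and 0.075 m and y of vial_box_1_mid in the frame of return_tray_in between -0.055 and 0.055 m and z of vial_box_1_mid in the frame of return_tray_in between 0.022 and 0.034 m and contact force between vial_box_1 and return_tray between 0.2 and 1.3 N)) and angle between each of vial_box_1_mid, vial_box_2_mid, vial_box_3_mid's own z axis and vertical below 0.12 rad and linear speed of each of vial_box_1, vial_box_2, vial_box_3 below 0.02 m/s and ((x of vial_box_2_mid in the frame of drawer_floor between 0.02 and 0.285 m and y of vial_box_2_mid in the frame of drawer_floor between -0.1 and 0.1 m and z of vial_box_2_mid in the frame of drawer_floor between 0.022 and 0.034 m and contact force between vial_box_2 and upper_drawer above 1.3 N) or (x of vial_box_2_mid in the frame of return_tray_in between -0.075 and 0.075 m and y of vial_box_2_mid in the frame of return_tray_in between -0.055 and 0.055 m and z of vial_box_2_mid in the frame of return_tray_in between 0.022 and 0.034 m and contact force between vial_box_2 and return_tray between 0.2 and 1.3 N)) and ((x of vial_box_3_mid in the frame of drawer_floor between 0.02 and 0.285 m and y of vial_box_3_mid in the frame of drawer_floor between -0.1 and 0.1 m and z of vial_box_3_mid in the frame of drawer_floor between 0.022 and 0.034 m and contact force between vial_box_3 and upper_drawer above 1.3 N) or (x of vial_box_3_mid in the frame of return_tray_in between -0.075 and 0.075 m and y of vial_box_3_mid in the frame of return_tray_in between -0.055 and 0.055 m and z of vial_box_3_mid in the frame of return_tray_in between 0.022 and 0.034 m and contact force between vial_box_3 and return_tray between 0.2 and 1.3 N))); the robot touches nothing.
It fails at once if a vial box is dropped or thrown: it moves faster than 0.7 m/s out of the fingers (a fall of about 30 mm) ((distance between the grasp point and vial_box_1_mid above 0.045 m and linear speed of vial_box_1 above 0.7 m/s) or (distance between the grasp point and vial_box_2_mid above 0.045 m and linear speed of vial_box_2 above 0.7 m/s) or (distance between the grasp point and vial_box_3_mid above 0.045 m and linear speed of vial_box_3 above 0.7 m/s)).
It fails at once if a vial box is tipped more than 35 degrees (angle between any of vial_box_1_mid, vial_box_2_mid, vial_box_3_mid's own z axis and vertical above 0.61 rad).
It fails at once if the drawer is slammed (faster than 0.6 m/s) (velocity of joint upper_drawer below -0.6 m/s).
It fails at once if a bystander is moved by more than 30 mm (distance of any of amber_bottle, tube_rack, pen_cup, label_roll, bench_timer from where it was at the start of the episode above 0.03 m).
It also fails if it takes over 72 s, if anything falls off the work surface, if the arm or the gripper's body presses on something with over 40 N, if the wrist force passes 120 N, or if a joint passes its speed limit or range.

## Working session

There is one attempt and no reset: what is moved stays moved. The work goes in short steps, Python scripts to look and compute and a tool call to move; the robot and the scene stay as the last step left them, time stands still between calls to the robot, and variables do not carry over. Pictures are saved under pics/ and viewed, at most 10 in all, crops included, and the job is handed in when it is done.

Besides the shell and the picture viewer there is one more tool, called after "Request:" by a JSON object that holds its "fn" and its "kwargs", one argument or row to a line. step_arm: Moves the arm, as the interface text tells. Its arguments: {"type":"object","properties":{"moves":{"type":"array","items":{"type":"array","items":{"type":"array","items":{"type":"number"}}}}},"required":["moves"]}

```bash
mkdir -p pics; cat > h.py <<'E'
import numpy as np, cv2
from station import get_state, camera, get_calibration
def K(c):
    f=200/np.tan(np.radians(c['vfov'])/2); return np.array([[f,0,c['cx']],[0,f,c['cy']],[0,0,1.]])
def cloud(name):
    img,d=camera(name); c=get_calibration(name)
    v,u=np.mgrid[0:400,0:640].astype(float)
    p=np.stack([u.ravel(),v.ravel()],1)[:,None]
    n=cv2.undistortPoints(p,K(c),np.array([c['k1'],0,0,0.]))[:,0]
    X=np.c_[n,np.ones(len(n))]*d.reshape(-1,1)
    W=(X-np.array(c['t']))@np.array(c['R'])
    W[d.ravel()==0]=np.nan
    return img,W.reshape(400,640,3)
E
python3 - <<'E'
from h import *
for n in('scene','top'):
    img,W=cloud(n); cv2.imwrite(f'pics/{n}0.png',img[:,:,::-1]); np.save(f'{n}0.npy',W)
    c=get_calibration(n); print(n,-np.array(c['R']).T@c['t'])
print(get_state())
E
```

```text
scene [1.22691608 0.26648736 0.8820423 ]
top [ 0.33445713 -0.05558731  1.2900577 ]
{'time_s': 0.1, 'joint_positions': array([-1.35230939e+00,  5.27880395e-02,  1.40163595e+00, -1.77880822e-05,
        1.68860030e+00, -7.02865422e-02]), 'qvel': array([ 0.00020098, -0.00111476, -0.00335412, -0.00154389, -0.00168032,
        0.00026376]), 'joint_efforts': array([ 1.16328058e-03, -3.82583857e+01, -3.60985386e+01, -4.09904499e-05,
        4.85740107e-03, -7.75228500e-06]), 'tcp_pos': array([ 0.14946967, -0.50297561,  0.22184276]), 'tool_rot': array([-3.10749120e+00, -4.51821404e-01,  1.94069431e-04]), 'ft_force': array([ 0.53533339, -0.09217661, -0.45585895]), 'torque': array([ 0.0104411 , -0.00795815,  0.0024415 ]), 'gripper_force': 0.0, 'width': 0.08532623829469041}
```

View pics/scene0.png

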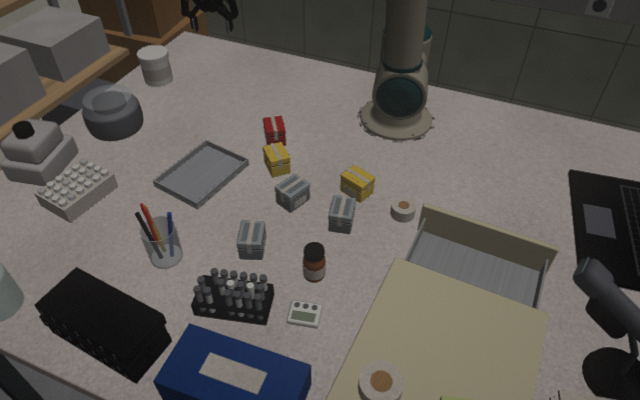

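View pics/top0.png

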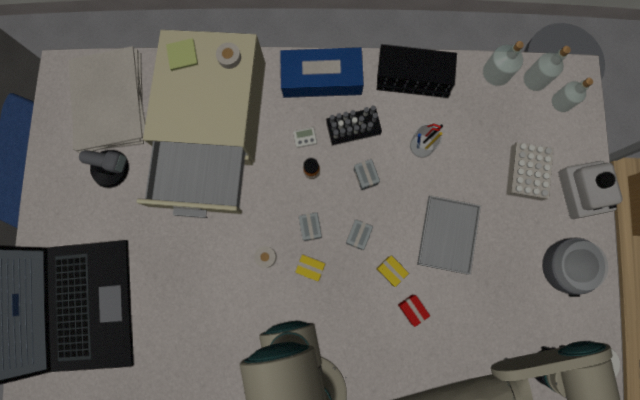

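Scene: grey boxes at top-view pixels (366,174), (310,226) and (359,234). The amber jar is at (311,168), the tray at (449,234), and the open drawer at (198,175) with its front at row ~206. The yellow and red boxes are decoys. Next I measure them.

```bash
python3 - <<'E'
from h import *
W=np.load('top0.npy'); np.set_printoptions(precision=4,suppress=True)
Z=W[:,:,2]
def comp(mask,name,minA=60):
    n,l,s,c=cv2.connectedComponentsWithStats(mask.astype(np.uint8))
    for i in range(1,n):
        if s[i,4]<minA or s[i,4]>8000: continue
        P=W[l==i]; r=cv2.minAreaRect(P[:,:2].astype(np.float32))
        print(name,c[i].round(),s[i,4],'c',np.array(r[0]),'wh',np.array(r[1]),'ang',round(r[2],1),'z',np.median(P[:,2]).round(4))
u=np.mgrid[0:400,0:640][1]
comp((Z>0.045)&(Z<0.063)&(u>250)&(u<440),'box')
comp((Z>0.064)&(Z<0.2)&(u>270)&(u<460),'tall')
comp((Z>0.022)&(Z<0.036)&(u>240)&(u<290),'roll',20)
comp((Z>0.15)&(Z<0.172)&(u>120)&(u<270),'drawer')
comp((Z>0.172)&(Z<0.19)&(u>120)&(u<280),'cab')
comp((Z>0.085)&(Z<0.11)&(u>140)&(u<260),'floor')
comp((Z>0.014)&(Z<0.03)&(u>400)&(u<500),'tray')
for p in [(240,449),(222,470),(175,200),(190,200),(206,190),(100,100)]: print(p,W[p])
for r in range(140,216,4): print(r,W[r,170],W[r,225])
E
```

```text
box [257. 111.] 94 c [0.7847 0.1648] wh [0.0024 0.2338] ang 86.8 z 0.0545
box [407.  85.] 164 c [ 0.8759 -0.2756] wh [0.1846 0.0078] ang 82.9 z 0.0547
box [322.  89.] 198 c [ 0.859  -0.0238] wh [0.0056 0.2341] ang 3.0 z 0.0543
box [366. 173.] 488 c [ 0.612  -0.1535] wh [0.0722 0.0551] ang 19.9 z 0.0565
box [310. 225.] 493 c [0.4594 0.0029] wh [0.0711 0.0545] ang 11.9 z 0.0568
box [359. 234.] 504 c [ 0.4386 -0.1344] wh [0.0546 0.0706] ang 68.9 z 0.0566
box [309. 267.] 511 c [0.3444 0.0005] wh [0.0709 0.0547] ang 70.2 z 0.0566
box [393. 271.] 530 c [ 0.3394 -0.2271] wh [0.0712 0.0546] ang 44.7 z 0.0566
box [415. 310.] 519 c [ 0.2333 -0.286 ] wh [0.07   0.0542] ang 33.8 z 0.057
tall [417.  66.] 2854 c [ 0.9179 -0.2951] wh [0.221  0.1061] ang 83.5 z 0.1046
tall [321.  68.] 3230 c [ 0.9178 -0.021 ] wh [0.1231 0.2391] ang 3.1 z 0.075
tall [428. 136.] 409 c [ 0.706 -0.32 ] wh [0.0729 0.0747] ang 66.0 z 0.0935
tall [310. 165.] 202 c [0.6245 0.0036] wh [0.0415 0.042 ] ang 25.4 z 0.0852
tall [327. 391.] 98 c [ 0.0295 -0.0554] wh [0.0484 0.0069] ang 28.1 z 0.1074
roll [256. 128.] 20 c [0.746  0
[... 1278 characters left out ...]
0 [0.6311 0.3952 0.0918] [0.6313 0.2382 0.0975]
164 [0.6191 0.3934 0.0942] [0.6212 0.2388 0.0924]
168 [0.6073 0.3918 0.0962] [0.6095 0.2377 0.0943]
172 [0.5966 0.3921 0.093 ] [0.5983 0.2372 0.0939]
176 [0.5847 0.3901 0.0962] [0.5877 0.2373 0.0911]
180 [0.5725 0.3876 0.1005] [0.5756 0.2356 0.0955]
184 [0.5615 0.3871 0.0996] [0.5643 0.2348 0.096 ]
188 [0.5519 0.3895 0.0909] [0.5531 0.2341 0.0966]
192 [0.5398 0.3865 0.0965] [0.5423 0.2338 0.0953]
196 [0.5284 0.3851 0.0983] [0.5304 0.232  0.1002]
200 [0.5174 0.3845 0.0975] [0.52   0.2324 0.0964]
204 [0.496  0.3573 0.1693] [0.5098 0.233  0.0915]
208 [ 0.5087  0.4193 -0.0012] [0.4882 0.2138 0.1687]
212 [0.4963 0.417  0.0025] [0.4872 0.2306 0.0965]
```

```bash
cat >> h.py <<'E'
from scipy.spatial.transform import Rotation as Ro
np.set_printoptions(precision=4,suppress=True)
def go(x,y,z,yaw=None):
    s=get_state(); R=Ro.from_rotvec(s['tool_rot']).as_matrix()
    th=np.degrees(np.arctan2(R[1,0],R[0,0]))
    if yaw is None: yaw=th
    dt=(th-yaw+90)%180-90
    R2=R@Ro.from_rotvec([0,0,np.radians(dt)]).as_matrix()
    d=R2.T@(np.array([x,y,z])-s['tcp_pos'])
    print('t',s['time_s'],'tcp',s['tcp_pos'],'yaw',round(th,2),'w',s['width'],'ft',s['ft_force'],'q6',s['joint_positions'][5],'tilt',R[:2,2])
    print('turn z units',round(dt/8,3),'then shift units',d/0.025)
DR=np.array([.4967,.3178]); dy=np.radians(-3.3)
def drawer(x,y): # in the drawer_floor frame, inner face 6 mm behind front's middle
    return DR+Ro.from_euler('z',dy).as_matrix()[:2,:2]@[x+.006,y]
def tray(x,y): return np.array([.4443,-.3936])+Ro.from_euler('z',np.radians(-10.5)).as_matrix()[:2,:2]@[x,y]
E
python3 -c "
from h import *
go(.4386,-.1344,.122,-21.1)
print(drawer(.07,-.056),drawer(.07,.056),tray(.044,0),tray(-.044,0))"
```

```text
t 0.1 tcp [ 0.1495 -0.503   0.2218] yaw 16.55 w 0.08532623829469041 ft [ 0.5353 -0.0922 -0.4559] q6 -0.0702865422245318 tilt [-0.0003  0.0014]
turn z units 4.706 then shift units [  5.4856 -17.9133   4.0105]
[0.5694 0.2575] [0.5758 0.3693] [ 0.4876 -0.4016] [ 0.401  -0.3856]
```

Request:
{"fn": "step_arm", "kwargs": {
  "moves": [
    [[0, 0, 0, 0, 0, 0.94, -1], [0, 0, 0, 0, 0, 0.94, -1], [0, 0, 0, 0, 0, 0.94, -1], [0, 0, 0, 0, 0, 0.94, -1], [0, 0, 0, 0, 0, 0.94, -1], [0.3, -1, 0.2, 0, 0, 0, -1], [0.3, -1, 0.2, 0, 0, 0, -1], [0.3, -1, 0.2, 0, 0, 0, -1], [0.3, -1, 0.2, 0, 0, 0, -1], [0.3, -1, 0.2, 0, 0, 0, -1], [0.3, -1, 0.2, 0, 0, 0, -1], [0.3, -1, 0.2, 0, 0, 0, -1]]
  ]
}}

```text
time_s: 1.6
tcp_pos: [0.2617, -0.3579, 0.187]
tool_rot: [-3.088, 0.574, 0.001]
ft_force: [-1.2, 0.2, -0.6]
width: 0.0853
gripper_force: 0.0
```

Request:
{"fn": "step_arm", "kwargs": {
  "moves": [
    [[0.3, -1, 0.25, 0, 0, 0, -1], [0.3, -1, 0.25, 0, 0, 0, -1], [0.3, -1, 0.25, 0, 0, 0, -1], [0.3, -1, 0.25, 0, 0, 0, -1], [0.3, -1, 0.25, 0, 0, 0, -1], [0.3, -1, 0.25, 0, 0, 0, -1], [0.3, -1, 0.25, 0, 0, 0, -1], [0.3, -1, 0.25, 0, 0, 0, -1], [0.3, -1, 0.25, 0, 0, 0, -1], [0.3, -1, 0.25, 0, 0, 0, -1], [0.4, -0.9, 0.1, 0, 0, 0, -1], [0, 0, 0, 0, 0, 0, -1]]
  ]
}}

```text
time_s: 3.1
tcp_pos: [0.4388, -0.1341, 0.122]
tool_rot: [-3.089, 0.571, 0.002]
ft_force: [-0.4, 0.0, 0.8]
width: 0.0858
gripper_force: 0.0
```

```bash
python3 -c "
from h import *
go(.4386,-.1344,.036,-21.1)"
```

```text
t 3.1 tcp [ 0.4388 -0.1341  0.122 ] yaw -20.93 w 0.08577169948145262 ft [-0.3914  0.0224  0.7841] q6 1.558982244509032 tilt [-0.0012  0.0005]
turn z units 0.021 then shift units [0.0013 0.0138 3.4386]
```

Descend, close, lift by 0.05.

Request:
{"fn": "step_arm", "kwargs": {
  "moves": [
    [[0, 0, 0.9, 0, 0, 0, -1], [0, 0, 0.9, 0, 0, 0, -1], [0, 0, 0.9, 0, 0, 0, -1], [0, 0, 0.7, 0, 0, 0, -1], [0, 0, 0, 0, 0, 0, -1], [0, 0, 0, 0, 0, 0, 0.5], [0, 0, 0, 0, 0, 0, 1], [0, 0, 0, 0, 0, 0, 1], [0, 0, 0, 0, 0, 0, 1], [0, 0, 0, 0, 0, 0, 1], [0, 0, 0, 0, 0, 0, 1]]
  ]
}}

```text
time_s: 4.47
tcp_pos: [0.4397, -0.1356, 0.0392]
tool_rot: [3.088, -0.574, 0.005]
ft_force: [-0.3, -1.0, 5.9]
width: 0.0517
gripper_force: 63.1
```

Request:
{"fn": "step_arm", "kwargs": {
  "moves": [
    [[0, 0, -0.5, 0, 0, 0, 1], [0, 0, -0.9, 0, 0, 0, 1], [0, 0, -0.9, 0, 0, 0, 1], [0, 0, -0.5, 0, 0, 0, 1], [0, 0, -0.2, 0, 0, 0, 1], [0, 0, 0, 0, 0, 0, 1], [0, 0, 0, 0, 0, 0, 1], [0, 0, 0, 0, 0, 0, 1]]
  ]
}}

```text
time_s: 5.48
tcp_pos: [0.4383, -0.1349, 0.112]
tool_rot: [-3.089, 0.574, 0.002]
ft_force: [-0.4, 0.7, -0.6]
width: 0.0517
gripper_force: 62.6
```

```bash
python3 -c "
from h import *
for i in range(6): print(get_state()['ft_force'],get_state()['gripper_force']);camera('top')
go(*drawer(.07,-.056),.235,-3.3)
go(*tray(.044,0),.12,-10.5)"
```

```text
[-0.3904  0.7239 -0.5926] 62.61750787496567
[-0.1821  0.1797 -0.9786] 62.617895901203156
[-0.2506 -0.1049 -1.6699] 62.61784493923187
[-0.4591 -0.6    -0.088 ] 62.61747568845749
[-0.171  -0.2997  0.1395] 62.617221772670746
[ 0.4536  1.3311 -0.9035] 62.617977261543274
t 5.775 tcp [ 0.4386 -0.135   0.1125] yaw -21.05 w 0.05198669746395044 ft [ 1.1964  0.4884 -0.043 ] q6 1.5591445223021898 tilt [-0.0001 -0.    ]
turn z units -2.219 then shift units [  4.3167 -15.977   -4.9004]
t 5.775 tcp [ 0.4386 -0.135   0.1125] yaw -21.05 w 0.05198669746395044 ft [ 1.1964  0.4884 -0.043 ] q6 1.5591445223021898 tilt [-0.0001 -0.    ]
turn z units -1.319 then shift units [ 3.8688 10.1279 -0.2993]
```

Mean is about -0.6 N, so box C is empty and goes to the tray.

Request:
{"fn": "step_arm", "kwargs": {
  "moves": [
    [[0, 0, 0, 0, 0, -0.66, 1], [0, 0, 0, 0, 0, -0.66, 1], [0.2, 0.5, 0, 0, 0, 0, 1], [0.4, 1, 0, 0, 0, 0, 1], [0.4, 1, 0, 0, 0, 0, 1], [0.4, 1, 0, 0, 0, 0, 1], [0.4, 1, 0, 0, 0, 0, 1], [0.4, 1, 0, 0, 0, 0, 1], [0.4, 1, 0, 0, 0, 0, 1], [0.4, 1, 0, 0, 0, 0, 1], [0.4, 1, 0, 0, 0, 0, 1], [0.4, 1, 0, 0, 0, 0, 1]]
  ]
}}

```text
time_s: 7.28
tcp_pos: [0.4886, -0.3877, 0.1123]
tool_rot: [3.128, -0.291, -0.0]
ft_force: [1.0, -0.7, 0.2]
width: 0.0518
gripper_force: 62.6
```

Request:
{"fn": "step_arm", "kwargs": {
  "moves": [
    [[0.07, 0.6, 0, 0, 0, 0, 1], [0, 0, 0, 0, 0, 0, 1], [0, 0, 0, 0, 0, 0, 1], [0, 0, 0, 0, 0, 0, 1]]
  ]
}}

```text
time_s: 7.78
tcp_pos: [0.4879, -0.4002, 0.1128]
tool_rot: [3.128, -0.286, 0.0]
ft_force: [0.3, -0.1, -1.3]
width: 0.0517
gripper_force: 62.6
```

```bash
python3 - <<'E'
from h import *
f=[]
for i in range(6): f.append(get_state()['ft_force']);img,W=cloud('scene')
print(np.mean(f,0)); cv2.imwrite('pics/s1.png',img[60:300,80:480,::-1].repeat(2,0).repeat(2,1)[:480,:800])
go(*tray(.044,0),.042,-10.5)
E
```

```text
[ 0.1085 -0.2773 -0.6946]
t 8.075 tcp [ 0.4878 -0.4008  0.1127] yaw -10.48 w 0.05155905358675737 ft [-0.8729  0.5471 -0.1455] q6 1.0075454390701017 tilt [ 0.0001 -0.0002]
turn z units 0.002 then shift units [-0.0049  0.0355  2.8295]
```

View pics/s1.png

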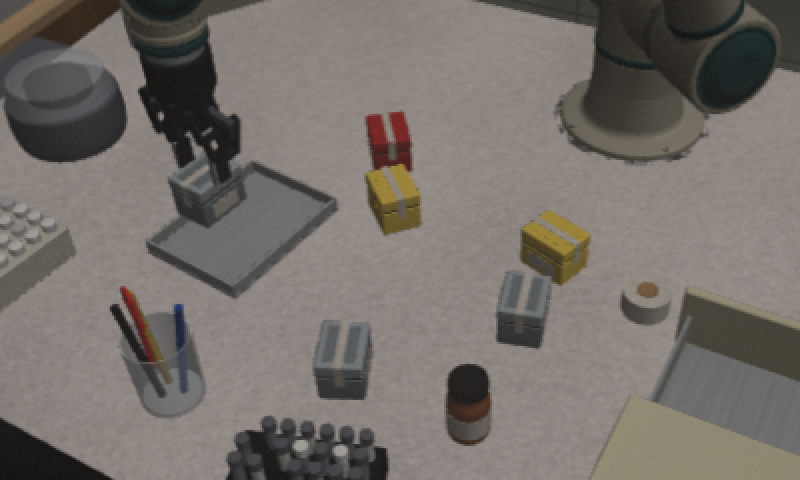

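The box (picture ~ (207,190)) is held upright over the tray, and the weight reads 0.7 N, so it is empty. I'll lower it.

Request:
{"fn": "step_arm", "kwargs": {
  "moves": [
    [[0, 0, 0.7, 0, 0, 0, 1], [0, 0, 0.8, 0, 0, 0, 1], [0, 0, 0.6, 0, 0, 0, 1], [0, 0, 0.4, 0, 0, 0, 1], [0, 0, 0.1, 0, 0, 0, 1], [0, 0, 0.1, 0, 0, 0, 1], [0, 0, 0, 0, 0, 0, 1], [0, 0, 0, 0, 0, 0, 1]]
  ]
}}

```text
time_s: 9.07
tcp_pos: [0.488, -0.4011, 0.0457]
tool_rot: [3.128, -0.287, 0.001]
ft_force: [0.3, 0.2, -1.2]
width: 0.0514
gripper_force: 62.6
```

Request:
{"fn": "step_arm", "kwargs": {
  "moves": [
    [[0, 0, 0.06, 0, 0, 0, 1], [0, 0, 0.06, 0, 0, 0, 1], [0, 0, 0, 0, 0, 0, 1]]
  ]
}}

```text
time_s: 9.45
tcp_pos: [0.4879, -0.4011, 0.0432]
tool_rot: [3.128, -0.287, 0.001]
ft_force: [-1.7, 2.1, 5.0]
width: 0.0518
gripper_force: 63.3
```

Request:
{"fn": "step_arm", "kwargs": {
  "moves": [
    [[0, 0, 0.06, 0, 0, 0, 1], [0, 0, 0.06, 0, 0, 0, 1], [0, 0, 0, 0, 0, 0, 1]]
  ]
}}

```text
time_s: 9.82
tcp_pos: [0.4881, -0.4013, 0.0432]
tool_rot: [3.127, -0.287, 0.002]
ft_force: [-9.6, 7.4, 20.3]
width: 0.0516
gripper_force: 64.9
```

Request:
{"fn": "step_arm", "kwargs": {
  "moves": [
    [[0, 0, -0.1, 0, 0, 0, 1], [0, 0, 0, 0, 0, 0, 0.4], [0, 0, 0, 0, 0, 0, 0], [0, 0, 0, 0, 0, 0, -1], [0, 0, 0, 0, 0, 0, -1], [0, 0, 0, 0, 0, 0, -1], [0, 0, -0.5, 0, 0, 0, -1], [0, 0, -0.9, 0, 0, 0, -1], [0, 0, -0.9, 0, 0, 0, -1], [0, 0, -0.9, 0, 0, 0, -1], [0, 0, 0, 0, 0, 0, -1]]
  ]
}}

```text
time_s: 11.2
tcp_pos: [0.4888, -0.4019, 0.1247]
tool_rot: [3.125, -0.287, 0.007]
ft_force: [0.7, -0.8, 0.4]
width: 0.0854
gripper_force: 0.0
```

```bash
python3 - <<'E'
from h import *
go(.4594,.0029,.122,11.9)
E
```

```text
t 11.2 tcp [ 0.4888 -0.4019  0.1247] yaw -10.49 w 0.08535006093556986 ft [ 0.6929 -0.8117  0.3737] q6 1.0074851389079806 tilt [ 0.004  -0.0038]
turn z units -2.799 then shift units [  2.1881 -16.0848   0.0438]
```

Request:
{"fn": "step_arm", "kwargs": {
  "moves": [
    [[0, 0, 0, 0, 0, -0.93, -1], [0, 0, 0, 0, 0, -0.93, -1], [0, 0, 0, 0, 0, -0.93, -1], [0.14, -1, 0, 0, 0, 0, -1], [0.14, -1, 0, 0, 0, 0, -1], [0.14, -1, 0, 0, 0, 0, -1], [0.14, -1, 0, 0, 0, 0, -1], [0.14, -1, 0, 0, 0, 0, -1], [0.14, -1, 0, 0, 0, 0, -1], [0.14, -1, 0, 0, 0, 0, -1], [0.14, -1, 0, 0, 0, 0, -1], [0.14, -1, 0, 0, 0, 0, -1]]
  ]
}}

```text
time_s: 12.7
tcp_pos: [0.472, -0.1733, 0.1207]
tool_rot: [-3.124, -0.324, 0.002]
ft_force: [0.6, -0.7, 0.5]
width: 0.0856
gripper_force: 0.0
```

Request:
{"fn": "step_arm", "kwargs": {
  "moves": [
    [[0.14, -1, 0, 0, 0, 0, -1], [0.14, -1, 0, 0, 0, 0, -1], [0.14, -1, 0, 0, 0, 0, -1], [0.14, -1, 0, 0, 0, 0, -1], [0.14, -1, 0, 0, 0, 0, -1], [0.14, -1, 0, 0, 0, 0, -1], [0, -1, 0, 0, 0, 0, -1], [0, 0, 0, 0, 0, 0, -1], [0, 0, 0, 0, 0, 0, -1]]
  ]
}}

```text
time_s: 13.82
tcp_pos: [0.4571, 0.0009, 0.1212]
tool_rot: [3.125, 0.324, -0.001]
ft_force: [-0.4, -0.7, 0.7]
width: 0.0852
gripper_force: 0.0
```

```bash
python3 - <<'E'
from h import *
go(.4594,.0029,.036,11.9)
E
```

```text
t 13.825 tcp [0.4571 0.0009 0.1212] yaw 11.83 w 0.08517402146957154 ft [-0.4265 -0.6937  0.6554] q6 1.2857374270489903 tilt [-0.0004 -0.0004]
turn z units -0.009 then shift units [ 0.1088 -0.0621  3.4084]
```

Request:
{"fn": "step_arm", "kwargs": {
  "moves": [
    [[0.1, -0.06, 0.9, 0, 0, 0, -1], [0, 0, 0.9, 0, 0, 0, -1], [0, 0, 0.9, 0, 0, 0, -1], [0, 0, 0.65, 0, 0, 0, -1], [0, 0, 0, 0, 0, 0, -1], [0, 0, 0, 0, 0, 0, 0.5], [0, 0, 0, 0, 0, 0, 1], [0, 0, 0, 0, 0, 0, 1], [0, 0, 0, 0, 0, 0, 1], [0, 0, 0, 0, 0, 0, 1], [0, 0, 0, 0, 0, 0, 1]]
  ]
}}

```text
time_s: 15.2
tcp_pos: [0.4605, 0.0031, 0.0394]
tool_rot: [3.124, 0.324, 0.005]
ft_force: [0.6, -2.1, 5.2]
width: 0.0517
gripper_force: 63.0
```

Request:
{"fn": "step_arm", "kwargs": {
  "moves": [
    [[0, 0, -0.5, 0, 0, 0, 1], [0, 0, -0.9, 0, 0, 0, 1], [0, 0, -0.9, 0, 0, 0, 1], [0, 0, -0.5, 0, 0, 0, 1], [0, 0, -0.2, 0, 0, 0, 1], [0, 0, 0, 0, 0, 0, 1], [0, 0, 0, 0, 0, 0, 1], [0, 0, 0, 0, 0, 0, 1]]
  ]
}}

```text
time_s: 16.2
tcp_pos: [0.459, 0.0033, 0.1122]
tool_rot: [-3.125, -0.324, 0.002]
ft_force: [0.4, -1.2, 0.4]
width: 0.0515
gripper_force: 62.6
```

```bash
python3 - <<'E'
from h import *
f=[]
for i in range(8): f.append(get_state()['ft_force']);img,W=cloud('top')
print(np.mean(f,0),np.std(f,0)); np.save('top1.npy',W)
Z=W[:,:,2];m=(Z>.045)&(Z<.075)
m[:,:400]=0;m[:180]=0;m[290:]=0;m[:,500:]=0
r=cv2.minAreaRect(W[m][:,:2].astype(np.float32)); print('in tray',m.sum(),r,np.median(Z[m]),'goal',tray(.044,0))
go(*drawer(.07,-.056),.24,-3.3)
go(*tray(-.044,0),.12,-10.5)
E
```

```text
[-0.3539  0.022  -0.2614] [0.4744 0.5058 0.4302]
in tray 619 ((0.4134358763694763, -0.3410630226135254), (0.07817588746547699, 0.27834630012512207), 51.211360931396484) 0.06008379599238572 goal [ 0.4876 -0.4016]
t 16.6 tcp [0.4593 0.0033 0.1128] yaw 11.83 w 0.05198947033345591 ft [ 0.399   0.4104 -1.3402] q6 1.2912304899275178 tilt [ 0.0001 -0.0001]
turn z units 1.891 then shift units [  3.8084 -10.4048  -5.0875]
t 16.6 tcp [0.4593 0.0033 0.1128] yaw 11.83 w 0.05198947033345591 ft [ 0.399   0.4104 -1.3402] q6 1.2912304899275178 tilt [ 0.0001 -0.0001]
turn z units 2.791 then shift units [ 0.542  15.7196 -0.2854]
```

Mean is -0.3 N, so box B is empty too. It goes to the tray's other half.

Request:
{"fn": "step_arm", "kwargs": {
  "moves": [
    [[0, 0, 0, 0, 0, 0.93, 1], [0, 0, 0, 0, 0, 0.93, 1], [0, 0, 0, 0, 0, 0.93, 1], [0, 0.7, -0.1, 0, 0, 0, 1], [0, 1, -0.1, 0, 0, 0, 1], [0, 1, -0.1, 0, 0, 0, 1], [0, 1, 0, 0, 0, 0, 1], [0, 1, 0, 0, 0, 0, 1], [0, 1, 0, 0, 0, 0, 1], [0, 1, 0, 0, 0, 0, 1], [0, 1, 0, 0, 0, 0, 1], [0, 1, 0, 0, 0, 0, 1]]
  ]
}}

```text
time_s: 18.1
tcp_pos: [0.4195, -0.2114, 0.1204]
tool_rot: [3.128, -0.287, 0.0]
ft_force: [0.2, 0.4, -1.4]
width: 0.0513
gripper_force: 62.7
```

Request:
{"fn": "step_arm", "kwargs": {
  "moves": [
    [[0.1, 1, 0, 0, 0, 0, 1], [0.1, 1, 0, 0, 0, 0, 1], [0.1, 1, 0, 0, 0, 0, 1], [0.1, 1, 0, 0, 0, 0, 1], [0.1, 1, 0, 0, 0, 0, 1], [0.1, 1, 0, 0, 0, 0, 1], [0, 0.7, 0, 0, 0, 0, 1], [0, 0.3, 0, 0, 0, 0, 1], [0, 0, 0, 0, 0, 0, 1], [0, 0, 0, 0, 0, 0, 1]]
  ]
}}

```text
time_s: 19.35
tcp_pos: [0.4028, -0.3848, 0.1204]
tool_rot: [-3.128, 0.286, -0.0]
ft_force: [0.1, 0.2, -0.2]
width: 0.0518
gripper_force: 62.7
```

```bash
python3 - <<'E'
from h import *
f=[]
for i in range(4): f.append(get_state()['ft_force']);img,W=cloud('scene')
print(np.mean(f,0)); cv2.imwrite('pics/s2.png',img[80:240,120:320,::-1].repeat(3,0).repeat(3,1))
go(*tray(-.044,0),.046,-10.5)
E
```

```text
[-0.679   0.0278 -0.4517]
t 19.55 tcp [ 0.4028 -0.385   0.1205] yaw -10.46 w 0.05162887736049768 ft [-0.13   -0.0423 -1.6184] q6 0.9242672173198931 tilt [ 0.0002 -0.0002]
turn z units 0.005 then shift units [-0.0643  0.0362  2.9796]
```

View pics/s2.png

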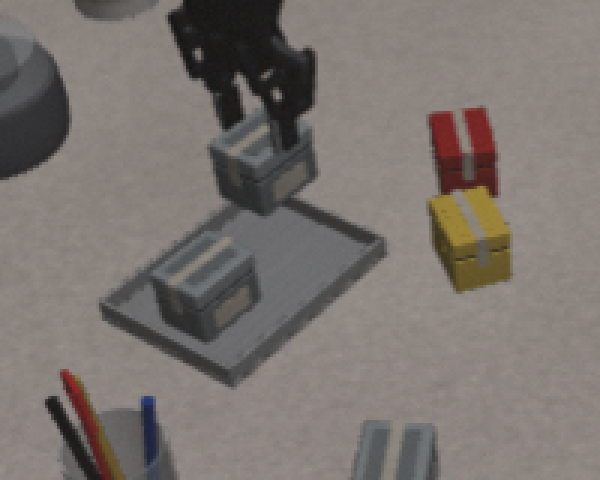

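The first box stands upright in the tray (~(205,285)). The second is held above the other half (~(265,165)) with clear space under it. Lowering.

Request:
{"fn": "step_arm", "kwargs": {
  "moves": [
    [[-0.06, 0.04, 0.7, 0, 0, 0, 1], [0, 0, 0.9, 0, 0, 0, 1], [0, 0, 0.7, 0, 0, 0, 1], [0, 0, 0.4, 0, 0, 0, 1], [0, 0, 0.2, 0, 0, 0, 1], [0, 0, 0.08, 0, 0, 0, 1], [0, 0, 0.06, 0, 0, 0, 1], [0, 0, 0, 0, 0, 0, 1]]
  ]
}}

```text
time_s: 20.55
tcp_pos: [0.4011, -0.3862, 0.0447]
tool_rot: [3.128, -0.287, 0.001]
ft_force: [-0.6, -0.3, -0.3]
width: 0.0516
gripper_force: 62.7
```

Request:
{"fn": "step_arm", "kwargs": {
  "moves": [
    [[0, 0, 0.06, 0, 0, 0, 1], [0, 0, 0.06, 0, 0, 0, 1], [0, 0, 0, 0, 0, 0, 1]]
  ]
}}

```text
time_s: 20.92
tcp_pos: [0.4013, -0.3866, 0.0433]
tool_rot: [3.127, -0.287, 0.002]
ft_force: [-3.3, 2.5, 10.9]
width: 0.0515
gripper_force: 63.8
```

Request:
{"fn": "step_arm", "kwargs": {
  "moves": [
    [[0, 0, 0, 0, 0, 0, 0.4], [0, 0, 0, 0, 0, 0, 0], [0, 0, 0, 0, 0, 0, -1], [0, 0, 0, 0, 0, 0, -1], [0, 0, 0, 0, 0, 0, -1], [0, 0, -0.5, 0, 0, 0, -1], [0, 0, -0.9, 0, 0, 0, -1], [0, 0, -0.9, 0, 0, 0, -1], [0, 0, -0.9, 0, 0, 0, -1], [0, 0, 0, 0, 0, 0, -1]]
  ]
}}

```text
time_s: 22.18
tcp_pos: [0.4018, -0.387, 0.1241]
tool_rot: [3.125, -0.287, 0.006]
ft_force: [-0.3, -1.2, -0.5]
width: 0.0852
gripper_force: 0.0
```

```bash
python3 - <<'E'
from h import *
go(.612,-.1535,.13,19.9)
E
```

```text
t 22.175 tcp [ 0.4018 -0.387   0.1241] yaw -10.49 w 0.08516533925375123 ft [-0.3292 -1.18   -0.5275] q6 0.9210810446433672 tilt [ 0.0034 -0.0038]
turn z units -3.799 then shift units [11.0854 -5.9214 -0.2415]
```

Request:
{"fn": "step_arm", "kwargs": {
  "moves": [
    [[0, 0, 0, 0, 0, -0.95, -1], [0, 0, 0, 0, 0, -0.95, -1], [0, 0, 0, 0, 0, -0.95, -1], [0, 0, 0, 0, 0, -0.95, -1], [1, -0.54, 0, 0, 0, 0, -1], [1, -0.54, 0, 0, 0, 0, -1], [1, -0.54, 0, 0, 0, 0, -1], [1, -0.54, 0, 0, 0, 0, -1], [1, -0.54, 0, 0, 0, 0, -1], [1, -0.54, 0, 0, 0, 0, -1], [1, -0.54, 0, 0, 0, 0, -1], [1, -0.54, 0, 0, 0, 0, -1]]
  ]
}}

```text
time_s: 23.68
tcp_pos: [0.5524, -0.2155, 0.1202]
tool_rot: [-3.094, -0.543, 0.002]
ft_force: [-0.3, -0.5, 0.1]
width: 0.0855
gripper_force: 0.0
```

Request:
{"fn": "step_arm", "kwargs": {
  "moves": [
    [[1, -0.54, 0, 0, 0, 0, -1], [1, -0.54, 0, 0, 0, 0, -1], [1, -0.5, 0, 0, 0, 0, -1], [0, 0, 0, 0, 0, 0, -1], [0, 0, 0, 0, 0, 0, -1]]
  ]
}}

```text
time_s: 24.3
tcp_pos: [0.6086, -0.1541, 0.1206]
tool_rot: [-3.094, -0.543, 0.002]
ft_force: [-0.2, -0.6, 0.2]
width: 0.0853
gripper_force: 0.0
```

```bash
python3 - <<'E'
from h import *
go(.612,-.1535,.036,19.9)
E
```

```text
t 24.3 tcp [ 0.6086 -0.1541  0.1206] yaw 19.9 w 0.08526972214087557 ft [-0.1893 -0.61    0.1957] q6 0.9168684875876297 tilt [-0.0013 -0.    ]
turn z units -0.0 then shift units [0.1388 0.0232 3.3827]
```

Request:
{"fn": "step_arm", "kwargs": {
  "moves": [
    [[0.13, 0.02, 0.9, 0, 0, 0, -1], [0, 0, 0.9, 0, 0, 0, -1], [0, 0, 0.9, 0, 0, 0, -1], [0, 0, 0.65, 0, 0, 0, -1], [0, 0, 0, 0, 0, 0, -1], [0, 0, 0, 0, 0, 0, 0.5], [0, 0, 0, 0, 0, 0, 1], [0, 0, 0, 0, 0, 0, 1], [0, 0, 0, 0, 0, 0, 1], [0, 0, 0, 0, 0, 0, 1], [0, 0, 0, 0, 0, 0, 1]]
  ]
}}

```text
time_s: 25.68
tcp_pos: [0.6136, -0.1536, 0.0395]
tool_rot: [3.092, 0.543, 0.005]
ft_force: [-0.0, -1.6, 6.0]
width: 0.0515
gripper_force: 63.5
```

Request:
{"fn": "step_arm", "kwargs": {
  "moves": [
    [[0, 0, -0.5, 0, 0, 0, 1], [0, 0, -0.9, 0, 0, 0, 1], [0, 0, -0.9, 0, 0, 0, 1], [0, 0, -0.9, 0, 0, 0, 1], [0, 0, -0.9, 0, 0, 0, 1], [0, 0, -0.9, 0, 0, 0, 1], [0, 0, -0.9, 0, 0, 0, 1], [0, 0, -0.9, 0, 0, 0, 1], [0, 0, -0.9, 0, 0, 0, 1], [0, 0, -0.5, 0, 0, 0, 1], [0, 0, 0, 0, 0, 0, 1], [0, 0, 0, 0, 0, 0, 1]]
  ]
}}

```text
time_s: 27.18
tcp_pos: [0.6121, -0.153, 0.2412]
tool_rot: [-3.093, -0.543, 0.003]
ft_force: [-1.0, 0.1, -3.1]
width: 0.0515
gripper_force: 63.2
```

```bash
python3 - <<'E'
from h import *
f=[]
for i in range(6): f.append(get_state()['ft_force']);img,W=cloud('top')
print(np.mean(f,0)); np.save('top2.npy',W)
Z=W[:,:,2];m=(Z>.047)&(Z<.068)
m[:,:415]=0;m[:195]=0;m[275:]=0;m[:,485:]=0
n,l,s,c=cv2.connectedComponentsWithStats(m.astype(np.uint8))
for i in range(1,n):
    if s[i,4]>50: print(cv2.minAreaRect(W[l==i][:,:2].astype(np.float32)),np.median(Z[l==i]))
print(tray(.044,0),tray(-.044,0))
go(*drawer(.075,0),.245,-3.3)
E
```

```text
[-0.0203  0.1624 -2.6348]
((0.4868496060371399, -0.4001520574092865), (0.05813286826014519, 0.07250731438398361), 79.4028549194336) 0.06058602446429731
((0.39880648255348206, -0.3854089677333832), (0.057337336242198944, 0.07128150016069412), 78.27278900146484) 0.06083467513046872
[ 0.4876 -0.4016] [ 0.401  -0.3856]
t 27.475 tcp [ 0.6124 -0.1531  0.2421] yaw 19.91 w 0.05148065417658693 ft [ 0.0774 -0.7182 -2.7087] q6 0.9199108707720175 tilt [-0.0007  0.0001]
turn z units 2.901 then shift units [ -2.4639 -18.5385  -0.1121]
```

Box A is full (2.6 N), and both empties stand in the tray as planned. Box A goes to the middle of the drawer.

Request:
{"fn": "step_arm", "kwargs": {
  "moves": [
    [[0, 0, 0, 0, 0, 0.97, 1], [0, 0, 0, 0, 0, 0.97, 1], [0, 0, 0, 0, 0, 0.96, 1], [-0.13, -0.6, 0, 0, 0, 0, 1], [-0.13, -1, 0, 0, 0, 0, 1], [-0.13, -1, 0, 0, 0, 0, 1], [-0.13, -1, 0, 0, 0, 0, 1], [-0.13, -1, 0, 0, 0, 0, 1], [-0.13, -1, 0, 0, 0, 0, 1], [-0.13, -1, 0, 0, 0, 0, 1], [-0.13, -1, 0, 0, 0, 0, 1], [-0.13, -1, 0, 0, 0, 0, 1]]
  ]
}}

```text
time_s: 28.98
tcp_pos: [0.5951, 0.065, 0.2427]
tool_rot: [-3.14, 0.084, -0.0]
ft_force: [-0.3, 0.0, -2.5]
width: 0.0518
gripper_force: 63.2
```

Request:
{"fn": "step_arm", "kwargs": {
  "moves": [
    [[-0.13, -1, 0, 0, 0, 0, 1], [-0.13, -1, 0, 0, 0, 0, 1], [-0.13, -1, 0, 0, 0, 0, 1], [-0.13, -1, 0, 0, 0, 0, 1], [-0.13, -1, 0, 0, 0, 0, 1], [-0.13, -1, 0, 0, 0, 0, 1], [-0.13, -1, 0, 0, 0, 0, 1], [-0.13, -1, 0, 0, 0, 0, 1], [-0.1, -1, 0, 0, 0, 0, 1], [-0.1, -0.9, 0, 0, 0, 0, 1], [0, 0, 0, 0, 0, 0, 1], [0, 0, 0, 0, 0, 0, 1]]
  ]
}}

```text
time_s: 30.48
tcp_pos: [0.5789, 0.3118, 0.2425]
tool_rot: [3.14, -0.089, -0.0]
ft_force: [0.3, 0.5, -2.9]
width: 0.0514
gripper_force: 63.3
```

```bash
python3 - <<'E'
from h import *
img,W=cloud('scene'); cv2.imwrite('pics/s3.png',img[170:370,340:600,::-1].repeat(3,0).repeat(3,1))
go(*drawer(.075,0),.137,-3.3)
E
```

```text
t 30.525 tcp [0.579  0.3115 0.2426] yaw -3.3 w 0.051565845833146065 ft [-0.1893 -0.589  -2.6156] q6 2.065911816217079 tilt [ 0.     -0.0004]
turn z units -0.0 then shift units [-0.0615 -0.0641  4.2235]
```

View pics/s3.png

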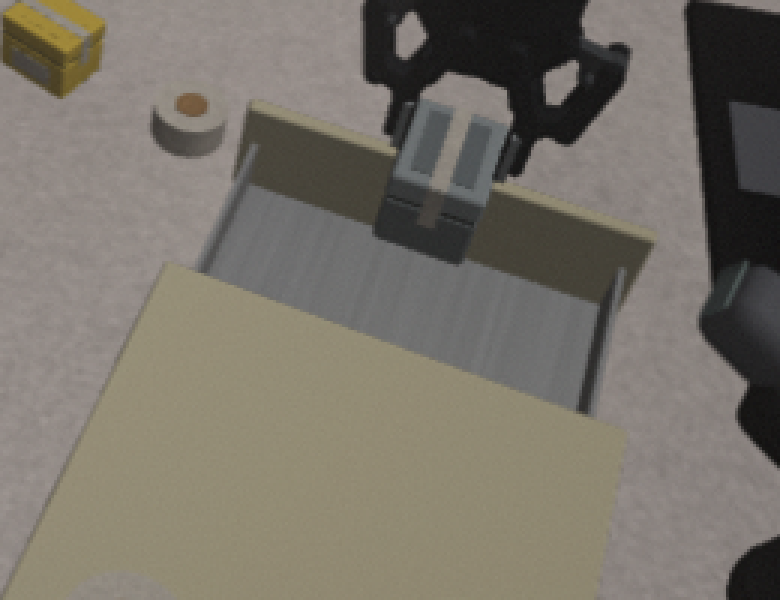

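The box is held over the mid-drawer, clear of both the front and the top plate. Lowering.

Request:
{"fn": "step_arm", "kwargs": {
  "moves": [
    [[-0.06, -0.06, 0.6, 0, 0, 0, 1], [0, 0, 0.8, 0, 0, 0, 1], [0, 0, 0.8, 0, 0, 0, 1], [0, 0, 0.8, 0, 0, 0, 1], [0, 0, 0.7, 0, 0, 0, 1], [0, 0, 0.3, 0, 0, 0, 1], [0, 0, 0.15, 0, 0, 0, 1], [0, 0, 0.06, 0, 0, 0, 1], [0, 0, 0, 0, 0, 0, 1]]
  ]
}}

```text
time_s: 31.65
tcp_pos: [0.5777, 0.3138, 0.1379]
tool_rot: [-3.14, 0.09, -0.001]
ft_force: [0.3, 1.5, -3.0]
width: 0.0515
gripper_force: 63.2
```

Request:
{"fn": "step_arm", "kwargs": {
  "moves": [
    [[0, 0, 0.06, 0, 0, 0, 1], [0, 0, 0.06, 0, 0, 0, 1], [0, 0, 0, 0, 0, 0, 1]]
  ]
}}

```text
time_s: 32.02
tcp_pos: [0.5776, 0.3137, 0.1345]
tool_rot: [-3.14, 0.09, -0.0]
ft_force: [-0.5, -0.5, -1.8]
width: 0.0517
gripper_force: 63.4
```

Request:
{"fn": "step_arm", "kwargs": {
  "moves": [
    [[0, 0, 0.06, 0, 0, 0, 1], [0, 0, 0.04, 0, 0, 0, 1], [0, 0, 0, 0, 0, 0, 1]]
  ]
}}

```text
time_s: 32.4
tcp_pos: [0.5785, 0.3137, 0.1345]
tool_rot: [-3.139, 0.091, -0.006]
ft_force: [-1.0, -2.7, 6.8]
width: 0.0516
gripper_force: 64.4
```

Contact is made. Release and rise above the front.

Request:
{"fn": "step_arm", "kwargs": {
  "moves": [
    [[0, 0, 0, 0, 0, 0, 0.4], [0, 0, 0, 0, 0, 0, 0], [0, 0, 0, 0, 0, 0, -1], [0, 0, 0, 0, 0, 0, -1], [0, 0, 0, 0, 0, 0, -1], [0, 0, -0.5, 0, 0, 0, -1], [0, 0, -0.9, 0, 0, 0, -1], [0, 0, -0.9, 0, 0, 0, -1], [0, 0, -1, 0, 0, 0, -1], [0, 0, -0.7, 0, 0, 0, -1], [0, 0, 0, 0, 0, 0, -1]]
  ]
}}

```text
time_s: 33.78
tcp_pos: [0.5781, 0.3139, 0.234]
tool_rot: [-3.139, 0.09, -0.005]
ft_force: [0.2, 0.3, -0.5]
width: 0.0855
gripper_force: 0.0
```

```bash
python3 - <<'E'
from h import *
img,W=cloud('top'); cv2.imwrite('pics/t4.png',img[120:250,120:300,::-1].repeat(4,0).repeat(4,1))
Z=W[:,:,2];u=np.mgrid[0:400,0:640][1]
v=np.mgrid[0:400,0:640][0]
for lo,hi in((.155,.171),):
    m=(Z>lo)&(Z<hi)&(u>130)&(u<262)&(v>185)&(v<225); print(cv2.minAreaRect(W[m][:,:2].astype(np.float32)))
go(*drawer(-.07,0),.213,-3.3)
go(*drawer(-.07,0),.170,-3.3)
E
```

```text
((0.4970219135284424, 0.2505689263343811), (0.12883484363555908, 0.051261767745018005), 66.22801208496094)
t 33.825 tcp [0.5776 0.3138 0.2321] yaw -3.29 w 0.0853699768846401 ft [-0.0692 -0.5513 -1.0024] q6 2.0696582416643525 tilt [0.0007 0.0003]
turn z units 0.001 then shift units [-5.8016  0.0254  0.7598]
t 33.825 tcp [0.5776 0.3138 0.2321] yaw -3.29 w 0.0853699768846401 ft [-0.0692 -0.5513 -1.0024] q6 2.0696582416643525 tilt [0.0007 0.0003]
turn z units 0.001 then shift units [-5.8029  0.0259  2.4798]
```

View pics/t4.png

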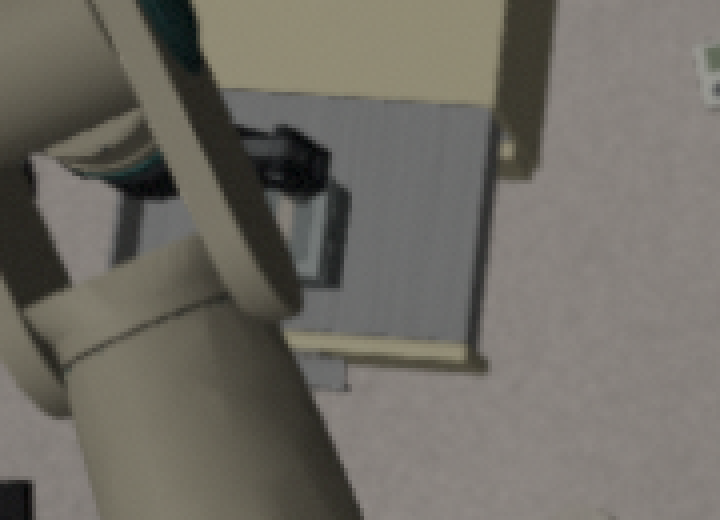

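The box rests in the drawer (~(310,240)), and the drawer has not moved. Next I back out in front, shut the fingers and lower.

Request:
{"fn": "step_arm", "kwargs": {
  "moves": [
    [[-0.8, 0, 0, 0, 0, 0, -1], [-1, 0, 0, 0, 0, 0, 0], [-1, 0, 0, 0, 0, 0, 1], [-1, 0, 0, 0, 0, 0, 1], [-1, 0, 0, 0, 0, 0, 1], [-1, 0, 0, 0, 0, 0, 1], [0, 0, 0.7, 0, 0, 0, 1], [0, 0, 1, 0, 0, 0, 1], [0, 0, 0.8, 0, 0, 0, 1], [0, 0, 0, 0, 0, 0, 1], [0, 0, 0, 0, 0, 0, 1]]
  ]
}}

```text
time_s: 35.2
tcp_pos: [0.4331, 0.3219, 0.1693]
tool_rot: [3.14, -0.091, -0.0]
ft_force: [0.6, -0.6, 0.2]
width: 0.0001
gripper_force: 0.0
```

```bash
python3 - <<'E'
from h import *
go(*drawer(-.03,0),.168,-3.3)
E
```

```text
t 35.2 tcp [0.4331 0.3219 0.1693] yaw -3.31 w 0.00011687163063041014 ft [ 0.5853 -0.6166  0.2446] q6 2.1994104107430013 tilt [-0.0001 -0.0002]
turn z units -0.002 then shift units [1.588  0.0182 0.0521]
```

Request:
{"fn": "step_arm", "kwargs": {
  "moves": [
    [[0.5, 0, 0.1, 0, 0, 0, 1], [0.5, 0, 0, 0, 0, 0, 1], [0.4, 0, 0, 0, 0, 0, 1], [0.3, 0, 0, 0, 0, 0, 1], [0.3, 0, 0, 0, 0, 0, 1], [0.3, 0, 0, 0, 0, 0, 1], [0.3, 0, 0, 0, 0, 0, 1], [0.3, 0, 0, 0, 0, 0, 1], [0.3, 0, 0, 0, 0, 0, 1], [0.3, 0, 0, 0, 0, 0, 1]]
  ]
}}

```text
time_s: 36.45
tcp_pos: [0.5206, 0.3169, 0.1668]
tool_rot: [3.14, -0.09, 0.0]
ft_force: [-1.1, 0.5, -0.5]
width: -0.0001
gripper_force: 0.0
```

Request:
{"fn": "step_arm", "kwargs": {
  "moves": [
    [[0.3, 0, 0, 0, 0, 0, 1], [0.3, 0, 0, 0, 0, 0, 1], [0.3, 0, 0, 0, 0, 0, 1], [0.3, 0, 0, 0, 0, 0, 1], [0.3, 0, 0, 0, 0, 0, 1], [0.3, 0, 0, 0, 0, 0, 1], [0.3, 0, 0, 0, 0, 0, 1], [0.3, 0, 0, 0, 0, 0, 1]]
  ]
}}

```text
time_s: 37.45
tcp_pos: [0.5805, 0.3135, 0.1668]
tool_rot: [3.14, -0.09, 0.0]
ft_force: [0.2, -0.7, -0.2]
width: -0.0002
gripper_force: 0.0
```

```bash
python3 - <<'E'
from h import *
img,W=cloud('scene'); cv2.imwrite('pics/s5.png',img[170:370,340:600,::-1].repeat(3,0).repeat(3,1))
go(.62,.311,.168,-3.3)
E
```

```text
t 37.5 tcp [0.5811 0.3132 0.1667] yaw -3.32 w -9.591972206053338e-05 ft [ 1.464   0.2125 -0.3644] q6 2.0673347554454375 tilt [ 0.0003 -0.0002]
turn z units -0.003 then shift units [ 1.558  -0.0007 -0.0529]
```

View pics/s5.png

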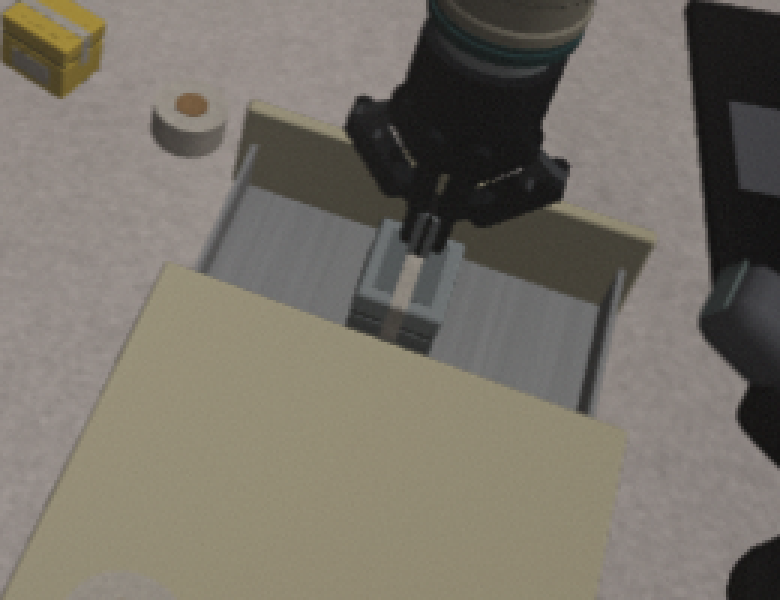

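The drawer front is still open, and the fingers appear at ~(425,240) behind or over the box. They seem to have passed the front, so I'm measuring before moving further.

```bash
python3 - <<'E'
from h import *
f=get_state()['ft_force']; print(f)
c=get_calibration('scene')
def pr(P):
    p,_=cv2.projectPoints(np.array([P],float),cv2.Rodrigues(np.array(c['R']))[0],np.array(c['t'],float),K(c),np.array([c['k1'],0,0,0.]))
    return p[0,0]
t=get_state()['tcp_pos']
for dz in(0,-.025): q=pr(t+[0,0,dz]); print('tip',dz,q,'crop',(q-[340,170])*3)
print('front mid top inner, expect open pose',(pr([*drawer(0,0),.166])-[340,170])*3)
img,W=cloud('scene')
for (x,y) in [(425,240),(428,225),(410,290),(390,240),(460,250),(400,330),(350,120),(600,225),(300,130),(270,120),(560,215),(260,240),(520,260)]:
    w=W[170+y//3,340+x//3]; print((x,y),w)
E
```

```text
[ 1.464   0.2125 -0.3644]
tip 0 [477.8392 255.0455] crop [413.5177 255.1364]
tip -0.025 [474.7775 263.4511] crop [404.3324 280.3534]
front mid top inner, expect open pose [441.8373 170.4677]
(425, 240) [0.591  0.3146 0.193 ]
(428, 225) [0.5946 0.313  0.21  ]
(410, 290) [0.5963 0.3157 0.1532]
(390, 240) [0.5636 0.2981 0.1544]
(460, 250) [0.5517 0.3398 0.152 ]
(400, 330) [0.6131 0.318  0.1325]
(350, 120) [0.5906 0.2538 0.2708]
(600, 225) [0.511  0.4171 0.167 ]
(300, 130) [0.5016 0.2239 0.1651]
(270, 120) [0.5001 0.2034 0.1639]
(560, 215) [0.5109 0.3915 0.1667]
(260, 240) [0.5452 0.2177 0.0954]
(520, 260) [0.5078 0.3816 0.1131]
```

```bash
python3 - <<'E'
from h import *
img,W=cloud('scene'); 
for y in range(200,300,6): print(y,[tuple(np.round(W[170+y//3,340+x//3],3)) for x in (414,420,426,432)],img[170+y//3,340+140].tolist(),img[170+y//3,340+142].tolist())
E
```

```text
200 [(np.float64(0.593), np.float64(0.302), np.float64(0.227)), (np.float64(0.592), np.float64(0.305), np.float64(0.228)), (np.float64(0.592), np.float64(0.308), np.float64(0.229)), (np.float64(0.578), np.float64(0.312), np.float64(0.216))] [26, 23, 25] [24, 24, 22]
206 [(np.float64(0.594), np.float64(0.303), np.float64(0.223)), (np.float64(0.591), np.float64(0.306), np.float64(0.221)), (np.float64(0.593), np.float64(0.309), np.float64(0.226)), (np.float64(0.579), np.float64(0.313), np.float64(0.213))] [26, 26, 25] [26, 26, 25]
212 [(np.float64(0.592), np.float64(0.304), np.float64(0.216)), (np.float64(0.591), np.float64(0.307), np.float64(0.217)), (np.float64(0.593), np.float64(0.31), np.float64(0.221)), (np.float64(0.586), np.float64(0.314), np.float64(0.215))] [30, 29, 30] [30, 29, 28]
218 [(np.float64(nan), np.float64(nan), np.float64(nan)), (np.float64(0.592), np.float64(0.308), np.float64(0.214)), (np.float64(0.592), np.float64(0.312), np.float64(0.214)), (np.float64(0.589), np.float64(0.315), np.float64(0.213))] [64, 65, 66] [52, 54, 55]
224 [(np.float64(0.592), np.float64(0.3
[... 2722 characters left out ...]
321), np.float64(0.156)), (np.float64(0.588), np.float64(0.325), np.float64(0.155)), (np.float64(0.584), np.float64(0.329), np.float64(0.151))] [82, 86, 86] [84, 87, 90]
290 [(np.float64(0.595), np.float64(0.319), np.float64(0.153)), (np.float64(0.591), np.float64(0.323), np.float64(0.151)), (np.float64(0.592), np.float64(0.326), np.float64(0.153)), (np.float64(0.59), np.float64(0.329), np.float64(0.152))] [82, 87, 88] [85, 89, 89]
296 [(np.float64(0.599), np.float64(0.32), np.float64(0.153)), (np.float64(0.597), np.float64(0.323), np.float64(0.152)), (np.float64(0.595), np.float64(0.327), np.float64(0.152)), (np.float64(0.595), np.float64(0.33), np.float64(0.153))] [82, 86, 87] [85, 88, 89]
```

```bash
python3 - <<'E'
from h import *
img,W=cloud('scene'); crop=img[215:275,445:520,::-1]
cv2.imwrite('pics/s6.png',cv2.convertScaleAbs(cv2.resize(crop,None,fx=8,fy=8,interpolation=cv2.INTER_CUBIC),alpha=2))
E
```

```text
(no output)
```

View pics/s6.png

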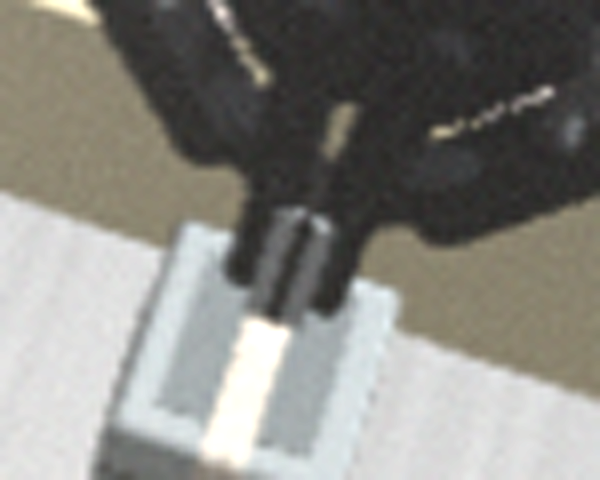

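Reading: the shut fingertips end at z≈0.179, on the line of sight over the lid. They passed above the 0.166 front without touching anything. I'll back out and come in lower, with TCP at 0.142 so the tips are at about 0.154.

Request:
{"fn": "step_arm", "kwargs": {
  "moves": [
    [[0, 0, -0.8, 0, 0, 0, 1], [-0.8, 0, 0, 0, 0, 0, 1], [-1, 0, 0, 0, 0, 0, 1], [-1, 0, 0, 0, 0, 0, 1], [-1, 0, 0, 0, 0, 0, 1], [-1, 0, 0, 0, 0, 0, 1], [-1, 0, 0, 0, 0, 0, 1], [0, 0, 0.8, 0, 0, 0, 1], [0, 0, 1, 0, 0, 0, 1], [0, 0, 0, 0, 0, 0, 1]]
  ]
}}

```text
time_s: 38.9
tcp_pos: [0.434, 0.3213, 0.14]
tool_rot: [3.138, -0.09, -0.005]
ft_force: [1.2, 0.1, 0.6]
width: -0.0001
gripper_force: 0.0
```

Request:
{"fn": "step_arm", "kwargs": {
  "moves": [
    [[0.5, 0, 0, 0, 0, 0, 1], [0.5, 0, 0, 0, 0, 0, 1], [0.3, 0, 0, 0, 0, 0, 1], [0.3, 0, 0, 0, 0, 0, 1], [0.3, 0, 0, 0, 0, 0, 1], [0.3, 0, 0, 0, 0, 0, 1], [0.3, 0, 0, 0, 0, 0, 1]]
  ]
}}

```text
time_s: 39.78
tcp_pos: [0.4979, 0.3183, 0.1418]
tool_rot: [3.14, -0.09, -0.001]
ft_force: [-1.8, 0.3, 1.5]
width: -0.0
gripper_force: 0.9
```

```bash
python3 - <<'E'
from h import *
img,W=cloud('scene'); go(.635,.31,.142,-3.3)
Z=W[:,:,2]; m=(Z>.158)&(Z<.17)&(W[:,:,0]<.6)&(W[:,:,1]>.36)&(W[:,:,1]<.46); print('front top x,y',np.median(W[m],0),m.sum())
E
```

```text
t 39.825 tcp [0.4987 0.318  0.1417] yaw -3.32 w -3.4283702760731805e-07 ft [-0.1534  0.0629 -1.0625] q6 2.134129773524854 tilt [ 0.0005 -0.0002]
turn z units -0.002 then shift units [ 5.4595  0.0073 -0.0087]
front top x,y [0.5227 0.4088 0.1654] 463
```

The front is moving with the fingers. Continue.

Request:
{"fn": "step_arm", "kwargs": {
  "moves": [
    [[0.3, 0, 0, 0, 0, 0, 1], [0.3, 0, 0, 0, 0, 0, 1], [0.4, 0, 0, 0, 0, 0, 1], [0.4, 0, 0, 0, 0, 0, 1], [0.4, 0, 0, 0, 0, 0, 1], [0.4, 0, 0, 0, 0, 0, 1], [0.4, 0, 0, 0, 0, 0, 1], [0.4, 0, 0, 0, 0, 0, 1], [0.4, 0, 0, 0, 0, 0, 1], [0.4, 0, 0, 0, 0, 0, 1], [0.3, 0, 0, 0, 0, 0, 1], [0.2, 0, 0, 0, 0, 0, 1]]
  ]
}}

```text
time_s: 41.32
tcp_pos: [0.6055, 0.3118, 0.1417]
tool_rot: [3.14, -0.091, 0.0]
ft_force: [-2.5, -0.1, -0.6]
width: -0.0002
gripper_force: 0.9
```

```bash
python3 - <<'E'
from h import *
img,W=cloud('scene'); go(.635,.31,.142,-3.3)
Z=W[:,:,2]; 
for lo,hi in((.155,.169),(.173,.18)):
    m=(Z>lo)&(Z<hi)&(W[:,:,0]<.72)&(W[:,:,1]>.36)&(W[:,:,1]<.43); P=W[m]; print(np.median(P,0),np.percentile(P[:,0],[2,98]),m.sum())
cv2.imwrite('pics/s7.png',img[170:370,340:600,::-1].repeat(3,0).repeat(3,1))
E
```

```text
t 41.375 tcp [0.6059 0.3117 0.1418] yaw -3.33 w -0.00017301590390408095 ft [0.5968 0.0903 0.5818] q6 2.0500412341586314 tilt [ 0.0006 -0.0004]
turn z units -0.004 then shift units [ 1.1648 -0.0009 -0.0088]
[0.6309 0.3956 0.1647] [-0.6861  0.636 ] 456
[0.6933 0.3951 0.1766] [0.6656 0.7189] 1229
```

View pics/s7.png

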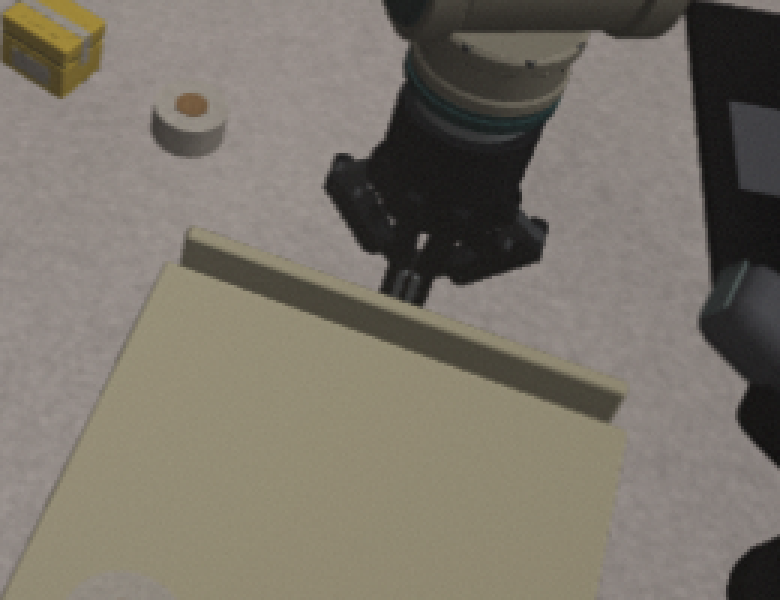

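About 30 mm is left open (front at image row ~300). I'll push on slowly.

Request:
{"fn": "step_arm", "kwargs": {
  "moves": [
    [[0.2, 0, 0, 0, 0, 0, 1], [0.2, 0, 0, 0, 0, 0, 1], [0.2, 0, 0, 0, 0, 0, 1], [0.2, 0, 0, 0, 0, 0, 1], [0.1, 0, 0, 0, 0, 0, 1], [0.1, 0, 0, 0, 0, 0, 1], [0, 0, 0, 0, 0, 0, 1]]
  ]
}}

```text
time_s: 42.25
tcp_pos: [0.6303, 0.3108, 0.1419]
tool_rot: [-3.14, 0.09, -0.001]
ft_force: [1.1, -0.4, -0.3]
width: -0.0001
gripper_force: 0.0
```

Request:
{"fn": "step_arm", "kwargs": {
  "moves": [
    [[0.1, 0, 0, 0, 0, 0, 1], [0.1, 0, 0, 0, 0, 0, 1], [0, 0, 0, 0, 0, 0, 1]]
  ]
}}

```text
time_s: 42.62
tcp_pos: [0.6352, 0.3104, 0.1418]
tool_rot: [-3.14, 0.09, -0.001]
ft_force: [0.4, -0.3, -0.3]
width: 0.0001
gripper_force: 0.0
```

Request:
{"fn": "step_arm", "kwargs": {
  "moves": [
    [[0.1, 0, 0, 0, 0, 0, 1], [0.1, 0, 0, 0, 0, 0, 1], [0, 0, 0, 0, 0, 0, 1]]
  ]
}}

```text
time_s: 43.0
tcp_pos: [0.6356, 0.3104, 0.1419]
tool_rot: [3.138, -0.087, -0.018]
ft_force: [-25.4, -3.8, 9.9]
width: 0.0002
gripper_force: 12.7
```

```bash
python3 - <<'E'
from h import *
img,W=cloud('scene')
Z=W[:,:,2]
for lo,hi in((.158,.169),(.173,.18)):
    m=(Z>lo)&(Z<hi)&(W[:,:,0]>.5)&(W[:,:,0]<.72)&(W[:,:,1]>.37)&(W[:,:,1]<.41); P=W[m]; print(np.median(P,0),np.percentile(P[:,0],[2,98]),m.sum())
E
```

```text
[0.6549 0.3915 0.1665] [0.6524 0.6574] 37
[0.6935 0.3902 0.1767] [0.6657 0.7193] 703
```

A firm stop at 25 N, so the drawer is shut. Back off, rise and check everything.

Request:
{"fn": "step_arm", "kwargs": {
  "moves": [
    [[-0.2, 0, 0, 0, 0, 0, 1], [-0.5, 0, 0, 0, 0, 0, 1], [-1, 0, 0, 0, 0, 0, 1], [-1, 0, 0, 0, 0, 0, 1], [-1, 0, 0, 0, 0, 0, 1], [-1, 0, 0, 0, 0, 0, 1], [0, 0, -1, 0, 0, 0, 1], [0, 0, -1, 0, 0, 0, 1], [0, 0, -1, 0, 0, 0, 1], [0, 0, 0, 0, 0, 0, 1], [0, 0, 0, 0, 0, 0, 1]]
  ]
}}

```text
time_s: 44.42
tcp_pos: [0.5224, 0.3166, 0.2155]
tool_rot: [3.14, -0.09, -0.002]
ft_force: [1.3, -0.2, -1.2]
width: -0.0002
gripper_force: 0.0
```

```bash
python3 - <<'E'
from h import *
img,W=cloud('scene'); Z=W[:,:,2]
for y0 in (.22,.27,.31,.37,.4):
    g=lambda lo,hi:W[(Z>lo)&(Z<hi)&(W[:,:,0]>.5)&(W[:,:,0]<.72)&(W[:,:,1]>y0)&(W[:,:,1]<y0+.03)][:,0]
    a,b=g(.155,.171),g(.174,.18)
    print(y0,np.percentile(a,[5,95]) if len(a) else None,np.percentile(b,2),len(a))
for n in ('scene','top'):
    a,b=cloud(n)[1],np.load(n+'0.npy')
cv2.imwrite('pics/s8.png',img[:,:,::-1])
E
```

```text
0.22 [0.6432 0.6489] 0.657252358558546 25
0.27 [0.6459 0.6509] 0.6605371951559441 27
0.31 [0.6484 0.6529] 0.6624952615196618 27
0.37 [0.652  0.6567] 0.6652753918587485 29
0.4 [0.6539 0.6581] 0.6669648436826173 31
```

View pics/s8.png

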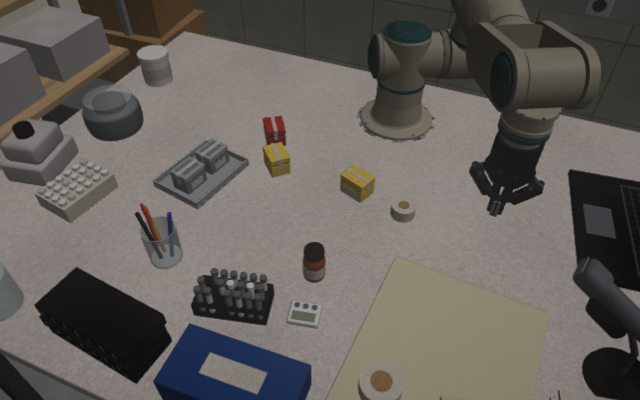

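Both empties stand upright in the tray ((188,175) and (212,153)). The drawer is shut against its stop, the bystanders are in place, and the arm is clear. Handing in.

```bash
python3 -c "
from station import close_job
print(close_job())"
```

```text
the job is handed in; nothing more can be done
None
```

I handed the job in at about 44 s: the one full box (2.6 N) is in the upper drawer, pushed shut to a firm 25 N stop, and the two empties stand upright in the return tray, but no verdict came back.

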